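Press the caps of the turned boxes shut

ROBOT

A 7-joint arm with a two-finger parallel gripper is mounted at the origin on the work surface. World frame = base frame: x ahead of the robot, y to its left, z up, the work surface at z = 0. Lengths are in m, angles in rad, forces in N, time in s.
With the tool pointing down it reaches from about 0.4 to 0.85 m from the base axis. Payload 4.5 kg.
Tool frame: the origin (TCP) lies at the very end of the fingers, on their centre line; the grasp point (between the pads) lies 19 mm behind it (r.grip_point_offset is the distance from the TCP to the grasp point, in m); z points along the fingers, y is the line along which they close (so a half turn about z gives the same grasp; the last joint's range is limited). The gripper opens to 88 mm and grips with 3 to 60 N. Pads are 18 mm wide; open, the fingers measure 123 mm over their backs; the gripper's body (75 mm by 187 mm) begins 45 mm behind the grasp point.
Start: joints at [-1.157, 0.689, -0.195, 1.565, 0.157, 0.902, -0.215], TCP at [0.232, 0.58, 0.239] pointing down, gripper open.
Joint ranges: [-3.01, 3.01], [-0.46, 2.08], [-1.47, 1.51], [0.13, 2.56], [-1, 4.14], [0.04, 2.09], [-2.66, 2.66]. Speed limits (rad/s): [2.57, 2.57, 3.14, 3.14, 3.14, 3.14, 3.14].

INTERFACE

Orientations are given as a unit quaternion [x, y, z, w].
In Python, from plant import r gives the robot as it stands.
- The arm moves only by the tool carry_out, never from a script. Its argument "rows" is a list of rows, each a list of 3 entries, a list of its own where there are three numbers: the shift along the tool's x, y, z in cm, then the turn, a rotation vector about the tool's x, y, z in degrees, then the closure, from 0 (fully open) to 1 (shut). A call has 1 to 12 rows; each row is the pose to reach, as a shift and turn from the pose commanded when the call began, along the tool's axes at that moment; what a row does not reach only later rows make up. A row lasts 1/10 s, in which the tool goes at most 50 mm and 8.59 degrees, less where a joint would pass 70% of its speed; a pose out of reach is approached as far as the arm can. A call with a gripper value outside its range is refused whole. The fingers move at their own pace and stop on an object; "newtons" is the grip in N (left out, the last holds). Time passes only in rows, so rows that repeat a pose let the fingers close. It gives the time, the measured TCP pose, the force, the opening and the grip force at its end, in the units of the state.
- r.get_state(): the state, without advancing time (a new reading comes with each control period).
- r.snapshot(name): name is "side" or "top" or "wrist"; returns a dict with "image" (480x640x3 uint8, red, green, blue), "fx", "fy", "cx", "cy" (pixels), "pose" (4x4, takes a point from camera to world coordinates). Camera axes: x right, y up, looking along -z (the intrinsics and any distortion apply to the point x, -y, -z); pixel columns grow to the right and rows downward; lengths in m; the calibration is good to about 2 mm. The wrist camera is an equidistant fisheye: a pixel r from the principal point sees the ray r / f radians off the axis. A picture is of the moment at which its call begins. There is no depth.
- r.finish_job(): hands the job in; it is judged then, once.
The state is a dict: "clock": time; "q": joint angles; "qd": joint speeds; "joint_torque": joint torques, N m; "tool_pos": TCP position; "eef_rot": TCP orientation; "contact_force": force on the tool from outside, world axes, zero at the start; "moment": the same for the moment, N m; "opening": opening from 0.0 (shut) to 1.0 (fully open); "finger_force": force on a finger pad.
Only numpy, scipy, OpenCV 4.12 (cv2) and the standard library are available. Lean on these libraries where they do the work, as an engineer would, in place of code of your own. Each camera call takes 0.05 s, during which the arm holds its last target. There are 200 camera calls.

TASK

These freshly turned wooden boxes stand with their caps proud; with a light touch of the closed fingertips on top, press three caps fully home, one after the other: first the box with the ball knob, then the jar with the broad flat disc cap, then the slender needle case with the low dome. Press gently and straight down, leave the box with the pointed spire open, and do not grip, lift, tip or push away any box or disturb the other things on the bench.

Things in the scene. Friction and masses are not known exactly. Their poses are not given: they have to be found in the camera images.
- ball_box: Loose squat turned wooden box, 72 mm across and 45 mm high without its cap, with a round ball knob (26 mm) on its cap. Wood, about 0.3 kg, plain wood throughout; origin at the centre of its underside, z up; round, so its yaw means nothing. It stands on the bench by its own weight only.
- ball_top (a point): Top of that box's cap: the crown of the ball knob, 40 mm above the underside of the cap. It sinks with the cap; with the cap fully home it is 85 mm above the bench.
- ball_cap (a joint): How far that cap has slid down, in m: 0 = standing 14 mm proud of its seat (a paler neck shows), 0.014 = fully home, rim on its seat, where it stops dead. Starts between 0 and 0.003. It is a push fit: it slides straight down under about 3 N and stays wherever it is left, with no spring. It does not come off: pulled up, it takes the whole box along.
- flat_box: Loose pear-shaped turned wooden jar, 62 mm across and 70 mm high without its cap, with a broad plain flat disc (66 mm across, 12 mm thick) as its cap. Wood, about 0.3 kg, plain wood throughout; origin at the centre of its underside, z up; round, so its yaw means nothing. It stands on the bench by its own weight only.
- flat_top (a point): Top of that box's cap: the centre of the flat top, 12 mm above the underside of the cap. It sinks with the cap; with the cap fully home it is 82 mm above the bench.
- flat_cap (a joint): How far that cap has slid down, in m: 0 = standing 14 mm proud of its seat (a paler neck shows), 0.014 = fully home, rim on its seat, where it stops dead. Starts between 0 and 0.003. It is a push fit: it slides straight down under about 3 N and stays wherever it is left, with no spring. It does not come off: pulled up, it takes the whole box along.
- tall_box: Loose slender straight turned wooden needle case, 38 mm across on a 56 mm foot, 92 mm high without its cap, with a small low-domed cap (38 mm across, no knob). Wood, about 0.3 kg, plain wood throughout; origin at the centre of its underside, z up; round, so its yaw means nothing. It stands on the bench by its own weight only.
- tall_top (a point): Top of that box's cap: the crown of the dome, which is flattened for 20 mm across, 23 mm above the underside of the cap. It sinks with the cap; with the cap fully home it is 115 mm above the bench.
- tall_cap (a joint): How far that cap has slid down, in m: 0 = standing 14 mm proud of its seat (a paler neck shows), 0.014 = fully home, rim on its seat, where it stops dead. Starts between 0 and 0.003. It is a push fit: it slides straight down under about 3 N and stays wherever it is left, with no spring. It does not come off: pulled up, it takes the whole box along.
- spire_box: Loose turned wooden box, 66 mm across and 50 mm high without its cap, with a cap rising to a thin pointed spire; to be left open. Wood, about 0.3 kg, plain wood throughout; origin at the centre of its underside, z up; round, so its yaw means nothing. It stands on the bench by its own weight only.
- spire_top (a point): Top of that box's cap: the point of the spire, 62 mm above the underside of the cap. It sinks with the cap; with the cap fully home it is 112 mm above the bench.
- spire_cap (a joint): How far that cap has slid down, in m: 0 = standing 14 mm proud of its seat (a paler neck shows), 0.014 = fully home, rim on its seat, where it stops dead. Starts between 0 and 0.003. It is a push fit: it slides straight down under about 3 N and stays wherever it is left, with no spring. It does not come off: pulled up, it takes the whole box along.
- wax_tin: Loose bystander, not to be disturbed: round metal tin, 60 mm across, 28 mm high. Origin at the centre of its underside.
- sanding_block: Loose bystander, not to be disturbed: cork sanding block 60 x 36 x 24 mm. Origin at the centre of its underside.
- egg_cup: Loose bystander, not to be disturbed: small open wooden cup, 44 mm across, 45 mm high. Origin at the centre of its underside.
- bobbin: Loose bystander, not to be disturbed: wooden bobbin, 38 mm across, 42 mm high. Origin at the centre of its underside.
- gouge: Loose bystander, not to be disturbed: turning gouge lying flat, 250 mm long. Origin under the middle of the tool, x along it.
- mallet: Loose bystander, not to be disturbed: wooden mallet standing on its head, 80 mm across, 210 mm high in all. Origin at the centre of its underside.
- callipers: Loose bystander, not to be disturbed: steel callipers lying flat, about 130 x 75 mm. Origin near the middle, on the bench, x along it.

How it is judged:
On the way, in this order (a step that is already met when the one before it is completed fails the run):
1. a finger presses the ball-knob cap home (value of joint ball_cap above 0.0105 m and contact force between the fingers and ball_box above 0.3 N), for 0.02 s.
2. a finger presses the flat disc cap home (value of joint flat_cap above 0.0105 m and contact force between the fingers and flat_box above 0.3 N), for 0.02 s.
3. a finger presses the low-domed cap home (value of joint tall_cap above 0.0105 m and contact force between the fingers and tall_box above 0.3 N), for 0.02 s.
At the end, for the whole second after the job is handed in: Ball-knob, flat disc and low-domed caps pressed by the fingers in that order, each within 3.5 mm of home; spire cap sunk no more than 6 mm; all four boxes upright (0.1 rad), at rest, within 20 mm of their start; bystanders within 30 mm of theirs (value of joint each of ball_cap, flat_cap, tall_cap above 0.0105 m and value of joint spire_cap below 0.006 m and angle between each of ball_box, flat_box, tall_box, spire_box's own z axis and vertical below 0.1 rad and distance of each of ball_box, flat_box, tall_box, spire_box from where it was at the start of the episode below 0.02 m and linear speed of each of ball_box, flat_box, tall_box, spire_box below 0.02 m/s and distance of each of wax_tin, sanding_block, egg_cup, bobbin, gouge, mallet, callipers from where it was at the start of the episode below 0.03 m); the robot touches nothing.
It fails at once if the flat cap is pushed down before the ball-knob cap is home, or the low-domed cap before the flat cap is home ((value of joint flat_cap above 0.006 m and value of joint ball_cap below 0.0105 m) or (value of joint tall_cap above 0.006 m and value of joint flat_cap below 0.0105 m)).
It fails at once if the spire cap is pushed down (value of joint spire_cap above 0.006 m).
It fails at once if a box is pressed hard (over 30 N) (contact force between the fingers and ball_box above 30 N or contact force between the fingers and flat_box above 30 N or contact force between the fingers and tall_box above 30 N or contact force between the fingers and spire_box above 30 N).
It fails at once if a box is lifted, tipped over or pushed away (8 mm up, 0.3 rad, 25 mm) (height (world z) of any of ball_box, flat_box, tall_box, spire_box above 0.008 m or angle between any of ball_box, flat_box, tall_box, spire_box's own z axis and vertical above 0.3 rad or distance of any of ball_box, flat_box, tall_box, spire_box from where it was at the start of the episode above 0.025 m).
It fails at once if a bystander is shifted more than 30 mm (distance of any of wax_tin, sanding_block, egg_cup, bobbin, gouge, mallet, callipers from where it was at the start of the episode above 0.03 m).
It also fails if it takes over 58 s, if anything falls off the work surface, if the arm or the gripper's body presses on something with over 40 N, if the wrist force passes 120 N, or if a joint passes its speed limit or range.

## Working session

There is one attempt and no reset: what is moved stays moved. The work goes in short steps, Python scripts to look and compute and a tool call to move; the robot and the scene stay as the last step left them, time stands still between calls to the robot, and variables do not carry over. Pictures are saved under pics/ and viewed, at most 10 in all, crops included, and the job is handed in when it is done.

Besides the shell and the picture viewer there is one more tool, called after "Request:" as name([rows], argument=value, ...), one row to a line, values as JSON. carry_out: Moves the arm, as the interface text tells. Its arguments: {"type":"object","properties":{"rows":{"type":"array"},"newtons":{"type":"number"}},"required":["rows"]}

```bash
mkdir -p pics; cat > h.py <<'E'
from plant import r
import numpy as np, cv2, json
def snap(n,f):
    s=r.snapshot(n); cv2.imwrite(f'pics/{f}.png',s['image'][:,:,::-1]); 
    np.savez(f'pics/{f}.npz',**{k:s[k] for k in s}); return s
def load(f): return np.load(f'pics/{f}.npz')
def ray(s,u,v,fish=False):
    x=(u-float(s['cx']))/float(s['fx']); y=(v-float(s['cy']))/float(s['fy'])
    if fish:
        t=np.hypot(x,y); k=np.sin(t)/t if t>1e-9 else 1; d=np.array([x*k,-y*k,-np.cos(t)])
    else: d=np.array([x,-y,-1])
    P=np.array(s['pose']); return P[:3,3],P[:3,:3]@d
def onz(s,u,v,z,fish=False):
    o,d=ray(s,u,v,fish); return o+d*(z-o[2])/d[2]
def tri(a,b):
    (o1,d1),(o2,d2)=a,b; t=np.linalg.lstsq(np.c_[d1,-d2],o2-o1,rcond=None)[0]
    p,q=o1+d1*t[0],o2+d2*t[1]; return (p+q)/2,np.linalg.norm(p-q)
E
python3 - <<'E'
from h import *
for n in ('side','top'):
    s=snap(n,n); print(n,s['fx'],s['cx'],s['cy'],np.round(s['pose'],3).tolist(), [k for k in s])
st=r.get_state(); print(st['clock'],st['tool_pos'],st['eef_rot'],st['opening'],st['contact_force'])
E
```

```text
side 518.2725623986543 316.8053734802238 248.20297867724295 [[0.688, 0.334, -0.644, -0.089], [-0.725, 0.337, -0.6, -0.667], [0.017, 0.88, 0.474, 0.629], [0.0, 0.0, 0.0, 1.0]] ['image', 'fx', 'fy', 'cx', 'cy', 'pose']
top 450.0738609223213 313.5261232226728 249.065574421092 [[0.022, 0.982, -0.185, 0.446], [-1.0, 0.023, 0.003, 0.002], [0.007, 0.185, 0.983, 0.996], [0.0, 0.0, 0.0, 1.0]] ['image', 'fx', 'fy', 'cx', 'cy', 'pose']
0.1 [0.23155322 0.57989348 0.23797304] [ 1.88742455e-01  9.82026251e-01 -8.48778213e-04 -8.16490329e-05] 0.9977621111195388 [ 0.53612735 -0.38469566 -0.02416975]
```

View pics/side.png

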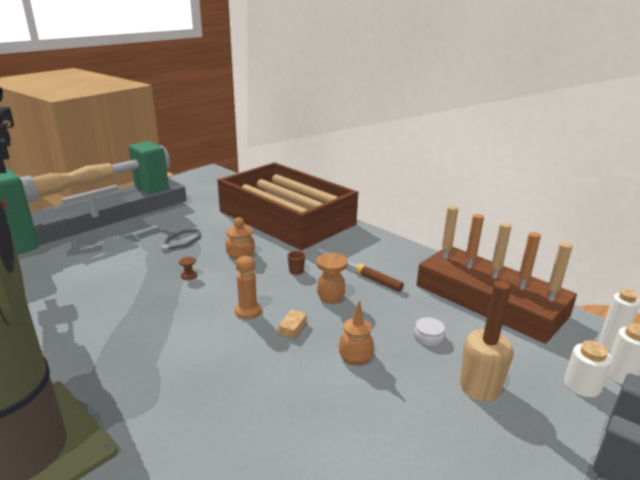

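View pics/top.png

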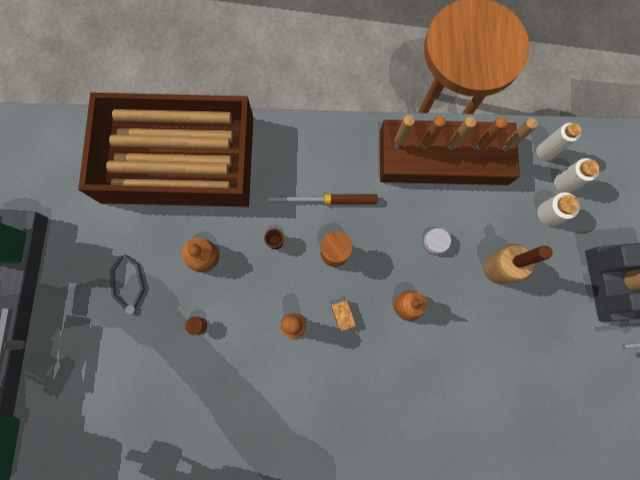

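Side view: ball box (240,240), flat jar (332,278), needle case (247,287), spire (357,333). Top view: ball (200,253), flat (336,249), needle (293,325), spire (410,304). I'll zoom in for the crowns.

```bash
python3 - <<'E'
from h import *
t=cv2.imread('pics/top.png'); s=cv2.imread('pics/side.png')
def c(im,u,v): return cv2.resize(im[v-25:v+25,u-25:u+25],(250,250),interpolation=cv2.INTER_CUBIC)
im=np.vstack([np.hstack([c(t,200,253),c(t,336,249),c(t,293,325)]),np.hstack([c(s,240,235),c(s,332,275),c(s,247,275)])])
cv2.imwrite('pics/crops.png',im)
# masks
T=load('top');S=load('side')
for nm,im,pts in (('top',t,[(200,253),(336,249),(293,325),(410,304)]),('side',s,[(240,240),(332,290),(247,290),(357,345)])):
    hsv=cv2.cvtColor(im,cv2.COLOR_BGR2HSV); m=cv2.inRange(hsv,(5,110,60),(20,255,255))
    n,l,stt,ce=cv2.connectedComponentsWithStats(m)
    for u,v in pts: print(nm,stt[l[v,u]],ce[l[v,u]].round(1))
E
```

```text
top [182 238  37  34 969] [199.9 254.5]
top [321 231  32  36 883] [335.7 248.2]
top [280 313  26  26 507] [292.7 325.3]
top [394 291  33  30 758] [409.8 305.1]
side [     0      0    640    480 260504] [333.7 250.9]
side [ 317  253   30   50 1144] [331.1 276.9]
side [ 219  163  138  156 8162] [277.6 220.3]
side [ 339  303   34   62 1305] [356.3 340. ]
```

View pics/crops.png

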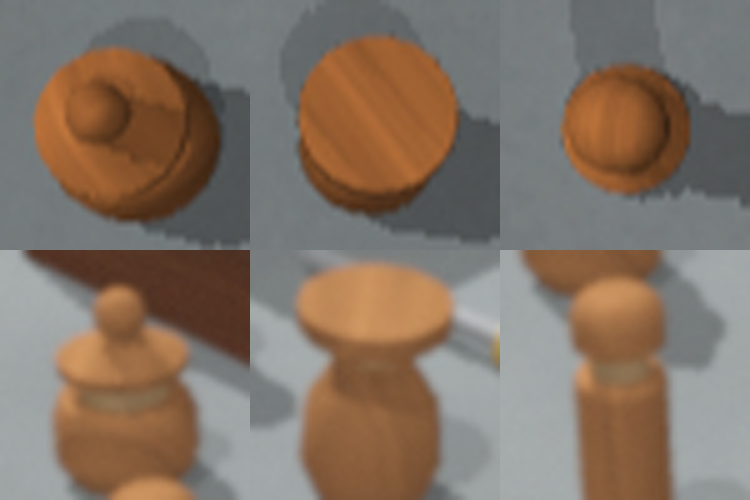

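```bash
python3 - <<'E'
from h import *
T=load('top');S=load('side')
st=r.get_state(); R=__import__('scipy.spatial.transform',fromlist=['Rotation']).Rotation.from_quat(st['eef_rot']).as_matrix(); print(R.round(3))
for n,a,b,z in (('ball',(194.4,250.2),(239,222.2),.085),('flat',(336.8,247.2),(332.2,260),.095),('tall',(291.4,325),(245.4,259),.123)):
    p,g=tri(ray(T,*a),ray(S,*b)); q=onz(T,*a,z);w=onz(S,*b,z)
    print(n,p.round(4),round(g,4),q.round(4),w.round(4),'tool shift',(R.T@(q-st['tool_pos'])*100).round(1))
for n,a,z in (('spire',(410,304),.05),('mallet',(540,255),.2),('cup',(274,238),.045),('bobbin',(196,325),.04)): print(n,onz(T,*a,z).round(3))
E
```

```text
[[-0.929  0.371 -0.   ]
 [ 0.371  0.929 -0.002]
 [-0.    -0.002 -1.   ]]
ball [0.6098 0.2436 0.0869] 0.0013 [0.6097 0.2445 0.085 ] [0.6127 0.2463 0.085 ] tool shift [-47.5 -17.1  15.3]
flat [ 0.6216 -0.0483  0.0947] 0.0019 [ 0.6208 -0.0477  0.095 ] [ 0.6222 -0.0491  0.095 ] tool shift [-59.4 -43.8  14.4]
tall [0.4623 0.0383 0.126 ] 0.0014 [0.4618 0.0389 0.123 ] [0.4661 0.0421 0.123 ] tool shift [-41.4 -41.7  11.6]
spire [ 0.512 -0.205  0.05 ]
mallet [ 0.595 -0.408  0.2  ]
cup [0.648 0.085 0.045]
bobbin [0.459 0.242 0.04 ]
```

Request:
carry_out([
  [[-4.8,-1.7,0],[0,0,0],1],
  [[-9.5,-3.4,0],[0,0,0],1],
  [[-14.3,-5.1,0],[0,0,0],1],
  [[-19.1,-6.9,0],[0,0,0],1],
  [[-23.8,-8.6,0],[0,0,0],1],
  [[-28.6,-10.3,0],[0,0,0],1],
  [[-33.4,-12,0.5],[0,0,0],1],
  [[-38.2,-13.7,1],[0,0,0],1],
  [[-43,-15.4,2],[0,0,0],1],
  [[-47.7,-17.15,4],[0,0,0],1],
  [[-47.7,-17.15,7],[0,0,0],1],
  [[-47.7,-17.15,7],[0,0,0],1],
], newtons=10)

```text
clock: 1.3
tool_pos: [0.6101, 0.2392, 0.1638]
eef_rot: [0.191, 0.982, -0.004, -0.003]
contact_force: [-1.0, 0.1, -0.7]
opening: 0.005
finger_force: 0.0
```

```bash
python3 - <<'E'
from h import *
s=snap('wrist','w1'); st=r.get_state(); print(s['fx'],s['cx'],s['cy'],np.round(s['pose'],3).tolist(),st['tool_pos'],st['eef_rot'],st['contact_force'],st['opening'])
E
```

```text
371.64829954431775 320.3666597799576 244.38987740834958 [[0.376, -0.883, -0.28, 0.538], [0.927, 0.356, 0.123, 0.271], [-0.009, -0.306, 0.952, 0.311], [0.0, 0.0, 0.0, 1.0]] [0.6096637  0.24274805 0.16629492] [ 0.18957845  0.9818611  -0.00166274 -0.0024538 ] [-0.6997478   0.83703122  0.08646878] 0.00434932768619706
```

View pics/w1.png

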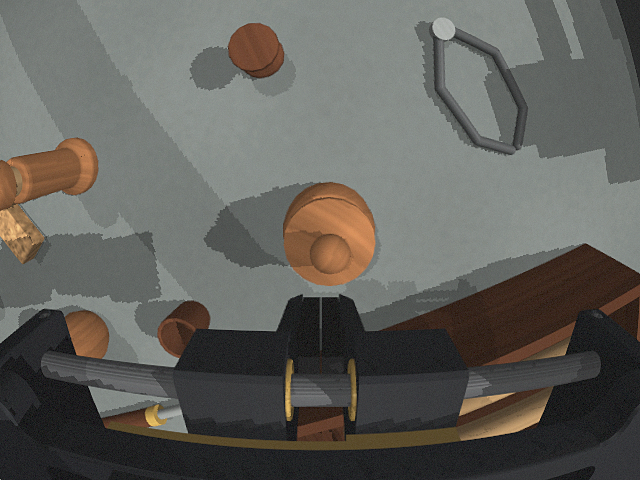

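Wrist view: ball knob at (329,254), closed fingertips at about (320,298). Measure it again from here.

```bash
python3 - <<'E'
from h import *
from scipy.spatial.transform import Rotation as Q
W=load('w1'); st=r.get_state(); R=Q.from_quat(st['eef_rot']).as_matrix()
p=onz(W,329,254,.086,True); print(p, st['clock'],st['tool_pos'], (R.T@(p-st['tool_pos'])*100).round(2),R.round(3).tolist())
E
```

```text
[0.61205276 0.24518413 0.086     ] 1.35 [0.6096637  0.24274805 0.16629492] [-0.16  0.35  8.03] [[-0.928, 0.372, -0.005], [0.372, 0.928, -0.002], [0.004, -0.004, -1.0]]
```

Request:
carry_out([
  [[0,0.1,3],[0,0,0],1],
  [[0,0.1,5],[0,0,0],1],
  [[0,0.1,6],[0,0,0],1],
  [[0,0.1,6.3],[0,0,0],1],
  [[0,0.1,6.6],[0,0,0],1],
  [[0,0.1,6.8],[0,0,0],1],
  [[0,0.1,7.0],[0,0,0],1],
  [[0,0.1,7.2],[0,0,0],1],
  [[0,0.1,7.4],[0,0,0],1],
  [[0,0.1,7.6],[0,0,0],1],
])

```text
clock: 2.35
tool_pos: [0.612, 0.2457, 0.0931]
eef_rot: [0.189, 0.982, 0.001, 0.0]
contact_force: [1.2, 0.9, 3.1]
opening: 0.006
finger_force: 1.5
```

Contact at about 3 N, as expected; on to home (0.085).

Request:
carry_out([
  [[0,0,0.2],[0,0,0],1],
  [[0,0,0.4],[0,0,0],1],
  [[0,0,0.6],[0,0,0],1],
  [[0,0,0.7],[0,0,0],1],
  [[0,0,0.75],[0,0,0],1],
  [[0,0,0.75],[0,0,0],1],
])

```text
clock: 2.95
tool_pos: [0.6118, 0.2455, 0.0853]
eef_rot: [0.189, 0.982, 0.0, 0.0]
contact_force: [1.0, 0.9, 2.6]
opening: 0.006
finger_force: 1.4
```

Request:
carry_out([
  [[0,0,0.1],[0,0,0],1],
  [[0,0,0.15],[0,0,0],1],
  [[0,0,0.15],[0,0,0],1],
])

```text
clock: 3.25
tool_pos: [0.612, 0.2457, 0.085]
eef_rot: [0.189, 0.982, 0.0, 0.001]
contact_force: [-0.4, 0.9, 10.2]
opening: 0.004
finger_force: 4.8
```

Request:
carry_out([
  [[0,0,-1],[0,0,0],1],
  [[0,0,-4],[0,0,0],1],
  [[0,0,-8],[0,0,0],1],
  [[-1.9,-4.4,-9],[0,0,0],1],
  [[-3.8,-8.8,-9],[0,0,0],1],
  [[-5.8,-13.2,-9],[0,0,0],1],
  [[-7.7,-17.6,-9],[0,0,0],1],
  [[-9.6,-22,-9],[0,0,0],1],
  [[-11.3,-25.8,-9],[0,0,0],1],
  [[-11.8,-26.95,-9],[0,0,0],1],
  [[-11.8,-26.95,-9],[0,0,0],1],
  [[-11.8,-26.95,-9],[0,0,0],1],
])

```text
clock: 4.45
tool_pos: [0.6208, -0.0466, 0.1736]
eef_rot: [0.188, 0.982, 0.001, -0.001]
contact_force: [-0.5, -0.3, 0.3]
opening: 0.007
finger_force: 0.0
```

```bash
python3 - <<'E'
from h import *
s=snap('wrist','w2'); st=r.get_state(); print(st['tool_pos'],st['eef_rot'],st['contact_force'])
E
```

```text
[ 0.62089924 -0.0456226   0.17363285] [ 1.87137275e-01  9.82333046e-01  1.06671376e-03 -5.38573545e-04] [0.08016761 0.83616811 0.43154638]
```

View pics/w2.png

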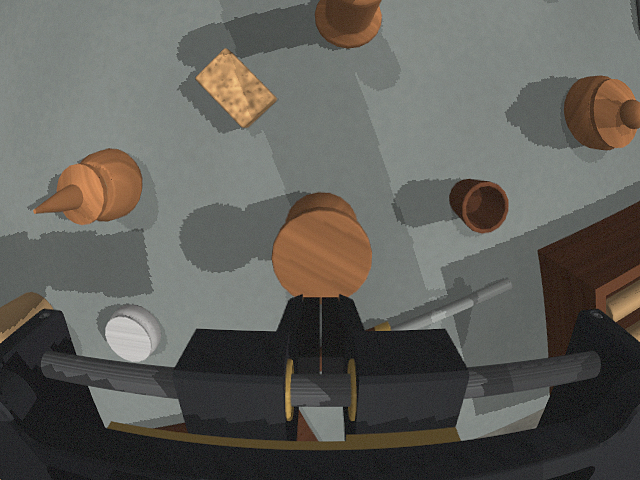

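The disc is centred at about (321,250), in line with the fingers, and the ball box is upright and closed on the right. Press down.

Request:
carry_out([
  [[0,-0.15,4],[0,0,0],1],
  [[0,-0.15,6.5],[0,0,0],1],
  [[0,-0.15,7.2],[0,0,0],1],
  [[0,-0.15,7.5],[0,0,0],1],
  [[0,-0.15,7.8],[0,0,0],1],
  [[0,-0.15,8.1],[0,0,0],1],
  [[0,-0.15,8.4],[0,0,0],1],
  [[0,-0.15,8.7],[0,0,0],1],
  [[0,-0.15,9.0],[0,0,0],1],
  [[0,-0.15,9.2],[0,0,0],1],
  [[0,-0.15,9.3],[0,0,0],1],
  [[0,-0.15,9.3],[0,0,0],1],
])

```text
clock: 5.7
tool_pos: [0.6218, -0.0494, 0.0824]
eef_rot: [0.189, 0.982, 0.001, 0.001]
contact_force: [-2.0, 1.9, 13.3]
opening: 0.009
finger_force: 6.6
```

Request:
carry_out([
  [[0,0,-1],[0,0,0],1],
  [[0,0,-4],[0,0,0],1],
  [[0,0,-8],[0,0,0],1],
  [[0,0,-11],[0,0,0],1],
  [[4,0.5,-11],[0,0,0],1],
  [[8,1,-11],[0,0,0],1],
  [[12,1.5,-11],[0,0,0],1],
  [[16,2,-11],[0,0,0],1],
  [[18,2.3,-11],[0,0,0],1],
  [[18,2.3,-11],[0,0,0],1],
  [[18,2.3,-11],[0,0,0],1],
])

```text
clock: 6.8
tool_pos: [0.4626, 0.0373, 0.1908]
eef_rot: [0.189, 0.982, -0.0, 0.0]
contact_force: [0.6, -0.7, 0.4]
opening: 0.011
finger_force: 0.0
```

```bash
python3 - <<'E'
from h import *
s=snap('wrist','w3'); st=r.get_state(); print(st['tool_pos'],st['eef_rot'],st['contact_force'])
E
```

```text
[0.46326461 0.03709724 0.19076354] [ 1.89437071e-01  9.81892628e-01 -9.75316655e-05  6.73084755e-04] [0.00117766 0.57566955 0.49519892]
```

View pics/w3.png

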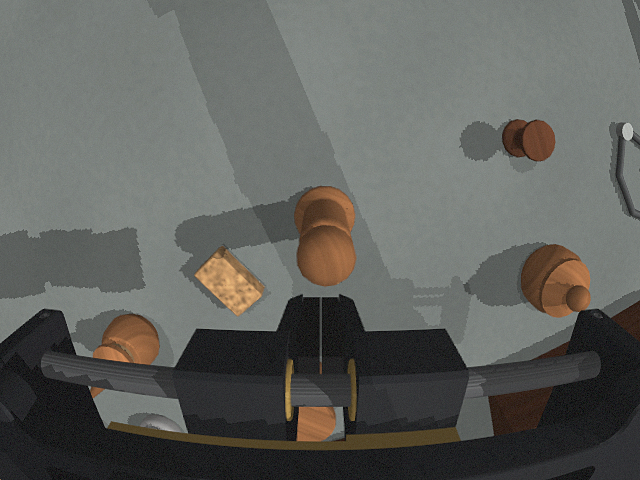

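Wrist view: the needle case dome is centred at (326,255). It sits a little to the right of the finger line at 320.

```bash
python3 - <<'E'
from h import *
from scipy.spatial.transform import Rotation as Q
W=load('w3'); st=r.get_state(); R=Q.from_quat(st['eef_rot']).as_matrix()
p=onz(W,326.5,256,.118,True); print(p,st['tool_pos'],(R.T@(p-st['tool_pos'])*100).round(2))
E
```

```text
[0.46417461 0.04235537 0.118     ] [0.46326461 0.03709724 0.19076354] [0.12 0.52 7.28]
```

Request:
carry_out([
  [[0.1,0.35,3],[0,0,0],1],
  [[0.1,0.35,5],[0,0,0],1],
  [[0.1,0.35,5.7],[0,0,0],1],
  [[0.1,0.35,6],[0,0,0],1],
  [[0.1,0.35,6.3],[0,0,0],1],
  [[0.1,0.35,6.6],[0,0,0],1],
  [[0.1,0.35,6.9],[0,0,0],1],
  [[0.1,0.35,7.2],[0,0,0],1],
  [[0.1,0.35,7.45],[0,0,0],1],
  [[0.1,0.35,7.6],[0,0,0],1],
  [[0.1,0.35,7.7],[0,0,0],1],
  [[0.1,0.35,7.7],[0,0,0],1],
])

```text
clock: 8.05
tool_pos: [0.4632, 0.0412, 0.1148]
eef_rot: [0.189, 0.982, -0.0, 0.001]
contact_force: [0.1, -2.1, 16.0]
opening: 0.005
finger_force: 7.6
```

Home at 0.115. Lift clear and check.

Request:
carry_out([
  [[0,0,-1],[0,0,0],1],
  [[0,0,-4],[0,0,0],1],
  [[0,0,-8],[0,0,0],1],
  [[0,0,-12],[0,0,0],1],
  [[3,3,-14],[0,0,0],1],
  [[3,3,-14],[0,0,0],1],
  [[3,3,-14],[0,0,0],1],
])

```text
clock: 8.75
tool_pos: [0.4451, 0.0814, 0.2541]
eef_rot: [0.187, 0.982, 0.0, 0.0]
contact_force: [0.2, 0.2, -0.3]
opening: 0.006
finger_force: 0.0
```

```bash
python3 - <<'E'
from h import *
s=snap('side','s2'); a=s['image'][190:380,140:400,::-1]; cv2.imwrite('pics/s2c.png',cv2.resize(a,None,fx=3,fy=3,interpolation=cv2.INTER_CUBIC)); print(r.get_state()['tool_pos'])
E
```

```text
[0.44506243 0.08040241 0.25345281]
```

View pics/s2c.png

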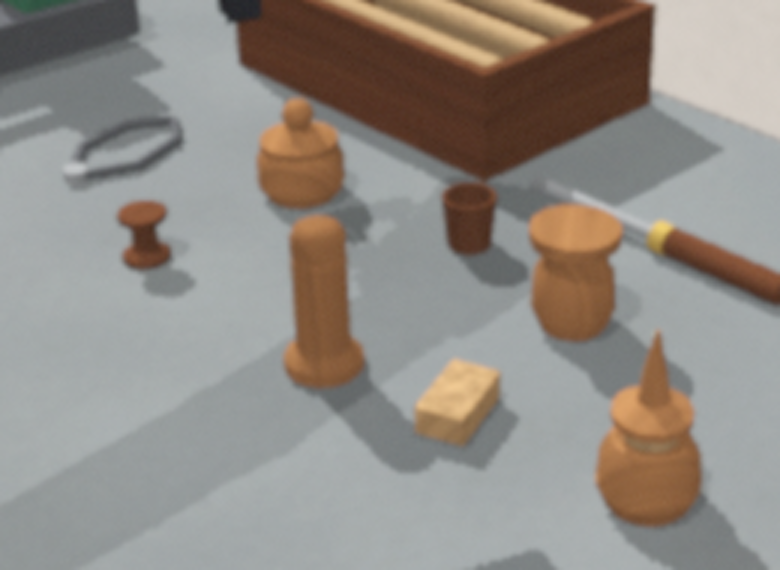

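All three caps are home with no pale neck showing. The spire box is still open at about (650,440), and everything is upright. Hand in.

```bash
python3 -c "
from plant import r
print(r.finish_job())"
```

```text
the job is handed in; nothing more can be done
None
```

I pressed the ball-knob, flat disc and low-domed caps home in that order with about 10–16 N each, left the spire box open and saw nothing else disturbed, and handed the job in; the hand-in returned no verdict.

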